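Start an indentation from the hardness tester's joystick box

ROBOT

A 7-joint arm with a two-finger parallel gripper is mounted at the origin on the work surface. World frame = base frame: x ahead of the robot, y to its left, z up, the work surface at z = 0. Lengths are in m, angles in rad, forces in N, time in s.
With the tool pointing down it reaches from about 0.4 to 0.85 m from the base axis. Payload 10.4 kg.
Tool frame: the origin (TCP) lies between the finger pads; the fingertips stand 8 mm ahead of it and the grasp point (between the pads) lies 11 mm behind it; z points along the fingers, y is the line along which they close (so a half turn about z gives the same grasp; the last joint's range is limited). The gripper opens to 87 mm and grips with 3 to 60 N. Pads are 19 mm wide; open, the fingers measure 117 mm over their backs; the gripper's body (75 mm by 190 mm) begins 51 mm behind the grasp point.
Start: joints at [1.273, 0.332, -0.065, 1.46, 0.022, 1.35, -0.088], TCP at [0.17, -0.602, 0.231] pointing down, gripper open.
Joint ranges: [-2.6, 2.6], [-0.5, 2.12], [-1.47, 1.34], [0.16, 2.42], [-1.27, 4.41], [0.06, 2.06], [-2.6, 2.6]. Speed limits (rad/s): [2.22, 2.22, 2.79, 2.79, 3.14, 3.14, 3.14].

INTERFACE

Orientations are given as a unit quaternion [w, x, y, z].
In Python, from station import monitor, vision, ctrl gives the robot as it stands.
- The arm moves only by the tool step_arm, never from a script. Its argument "series" is a list of rows, each a list of 7 numbers: the shift along the world's x, y, z normalised to -1 to 1, where 1 is 12 cm, then the turn, a rotation vector about the world's x, y, z normalised to -1 to 1, where 1 is 360 degrees, then the opening, from 0 (shut) to 1 (fully open). In form: [[tx, ty, tz, ax, ay, az, jaw], ...]. A call has 1 to 10 rows; each row is the pose to reach, as a shift and turn from the pose commanded when the call began, turning the shorter way round; what a row does not reach only later rows make up. A row lasts 1/10 s, in which the tool goes at most 50 mm and 8.59 degrees, less where a joint would pass 70% of its speed; a pose out of reach is approached as far as the arm can. A call with a number of a shift or a turn outside -1 to 1 is refused whole. A call with a gripper value outside its range is refused whole. The fingers move at their own pace and stop on an object; "force" is the grip in N (left out, the last holds). Time passes only in rows, so rows that repeat a pose let the fingers close. It gives the time, the measured TCP pose, the force, the opening and the grip force at its end, in the units of the state.
- monitor.get_obs(): the state, without advancing time (a new reading comes with each control period).
- vision.capture(name): name is "scene" or "top" or "wrist"; returns a dict with "pixels" (384x512x3 uint8, red, green, blue), "fx", "fy", "cx", "cy" (pixels), "extrinsics" (4x4, takes a point from world to camera coordinates). Camera axes: x right, y up, looking along -z (the intrinsics and any distortion apply to the point x, -y, -z); pixel columns grow to the right and rows downward; lengths in m; the calibration is good to about 2 mm. A picture is of the moment at which its call begins. There is no depth.
- ctrl.finish_job(): hands the job in; it is judged then, once.
Trained networks look in the newest picture that a camera, given by its name, has taken for a name from the list of things; names that differ only in an ending like _2 or _b are one class to them, and where a whole thing is asked for, a point or a joint stands for the part that bears it (a point fixed in the world has none). Each returns a list of dicts, best first, with "score" (0 to 1); they miss things now and then, are a little off and sometimes report something else, mostly with a low value. They report only what shows in the picture. A call takes as long as a camera call.
- vision.trace(camera, target): "mask" (384x512 bool, what is visible of it) and "at" ([column, row] in pixels, amid what is visible of it).
The state is a dict: "time": time; "qpos": joint angles; "qd": joint speeds; "joint_efforts": joint torques, N m; "position": TCP position; "ee_rot": TCP orientation; "force": force on the tool from outside, world axes, zero at the start; "torque": the same for the moment, N m; "width": finger opening in m; "finger_force": force on a finger pad.
Only numpy, scipy, OpenCV 4.12 (cv2) and the standard library are available. Lean on these libraries where they do the work, as an engineer would, in place of code of your own. Each camera call takes 0.05 s, during which the arm holds its last target. There are 200 camera calls.

TASK

Start a hardness test from the white joystick box: with shut fingertips press the middle one of the three round turret keys gently to the bottom and let it come up, which swings the indenter in, then press the wide bar key nearest you to the bottom in the same way to start the load cycle, and take the hand clear. Do not press any other key or the stop button, push the joystick, shove or lift the box, or disturb the specimens and the other things on the bench.

Things in the scene. Friction and masses are not known exactly. Their poses are not given: they have to be found in the camera images.
- unit: Fixed silver electronics unit on the bench, 240 mm deep (x) by 320 mm wide (y), flat top 70 mm above its origin (underside centre); grey front panel with switch and vents looks to its -x, toward the robot. The joystick box and one specimen stand on it
- joybox: White joystick box, loose, about 1.4 kg, 150 (x) by 200 mm (y), on the unit. Origin: underside centre; front (-x) to the robot, +y its left. Panel slopes 0.17 rad, rising away from the robot: 34 mm high in front, 60 at the back. On it: row of three like round keys; wide bar key 43 mm nearer the robot, in line with the middle one; joystick left; red stop button back right; display
- key_middle_top (a point): Middle round turret key (indenter), grey, cap 20 mm in diameter, 9.5 mm proud of the panel. This point: centre of its top face, sinking with the key; x and y as the box's, tilted with the panel, z along the panel's outward normal
- key_middle (a joint): Travel of the middle round key: value 0 = up, 0.005 = fully down (m); a spring returns it: about 1.6 N starts it moving and 5.6 N holds it fully down; it moves along the panel's normal
- key_bar_top (a point): Wide bar key (start), grey, 16 mm deep by 44 mm wide, 9.5 mm proud of the panel, nearest the robot. This point: centre of its top face, sinking with the key; x and y as the box's, tilted with the panel, z along the panel's outward normal
- key_bar (a joint): Travel of the bar key: value 0 = up, 0.005 = fully down (m); a spring returns it: about 1.6 N starts it moving and 5.6 N holds it fully down; it moves along the panel's normal
- key_left (a joint): Travel of the left round key (not to be pressed; same size as the middle one, 38 mm to its left as seen from the robot): value 0 = up, 0.005 = fully down (m); a spring returns it: about 1.6 N starts it moving and 5.6 N holds it fully down; it moves along the panel's normal
- key_right (a joint): Travel of the right round key (not to be pressed; same size, 38 mm to the right of the middle one): value 0 = up, 0.005 = fully down (m); a spring returns it: about 1.6 N starts it moving and 5.6 N holds it fully down; it moves along the panel's normal
- stop_top (a point): Red mushroom stop button (not to be pressed), head 32 mm in diameter; its top, this point, is 24 mm above the panel; 48 mm behind and 44 mm to the right of the middle key
- stop (a joint): Travel of the stop button, 0 = up, 0.005 = fully down (m)
- joystick_knob (a point): Top of the black joystick's knob (knob 25 mm in diameter), 58 mm above the panel, 92 mm to the left of the middle key; rubber boot 52 mm in diameter at its foot. It springs back to upright
- joystick_side (a joint): Sideways lean of the joystick (rad), 0 = upright
- joystick (a joint): Fore and aft lean of the joystick (rad), 0 = upright
- tray: Fixed light wooden specimen tray beside the unit, 120 by 170 mm, 22 mm tall, six compartments. Origin: underside centre
- specimen_a: polished specimen: black resin disc 30 mm in diameter, 18 mm tall, metal piece in its upper face, standing on the unit to the right of the joystick box. Origin: underside centre
- specimen_b: polished specimen: black resin disc 30 mm in diameter, 18 mm tall, metal piece in its upper face, in the tray. Origin: underside centre
- specimen_c: polished specimen: black resin disc 30 mm in diameter, 18 mm tall, metal piece in its upper face, in the tray. Origin: underside centre
- specimen_d: polished specimen: black resin disc 30 mm in diameter, 18 mm tall, metal piece in its upper face, in the tray. Origin: underside centre
- calliper: Digital calliper, 235 mm long (its y), 12 mm tall, lying on the bench at the right. Origin: underside, middle of the beam
- canister: Black screw-top objective canister, 49 mm in diameter, 64 mm tall, behind the work. Origin: underside centre
- wash_bottle: White wash bottle, 66 mm in diameter, 178 mm tall with its spout, behind the work. Origin: underside centre
- reference_block: Round steel hardness reference block, 64 mm in diameter, 12 mm tall, at the left of the bench. Origin: underside centre

How it is judged:
By the outcome, as a careful person would: the job done as asked, in the order asked, and still so for the second after the job is handed in, with the robot touching nothing.
It also fails if it takes over 43 s, if anything falls off the work surface, if the arm or the gripper's body presses on something with over 40 N, if the wrist force passes 120 N, or if a joint passes its speed limit or range.

## Working session

There is one attempt and no reset: what is moved stays moved. The work goes in short steps, Python scripts to look and compute and a tool call to move; the robot and the scene stay as the last step left them, time stands still between calls to the robot, and variables do not carry over. Pictures are saved under pics/ and viewed, at most 10 in all, crops included, and the job is handed in when it is done.

Besides the shell and the picture viewer there is one more tool, called after ">>>" as name(argument=value, ...) on one line, values as JSON. step_arm: Moves the arm, as the interface text tells. Its arguments: {"type":"object","properties":{"series":{"type":"array"},"force":{"type":"number"}},"required":["series"]}

```bash
mkdir -p pics; cat > h.py <<'E'
import numpy as np, cv2
from station import monitor, vision, ctrl
def cap(n):
    c=vision.capture(n); return c
def save(c,f,s=1): cv2.imwrite(f,cv2.resize(c["pixels"][:,:,::-1],None,fx=s,fy=s))
def ray(c,px):
    E=np.array(c["extrinsics"]);R=E[:3,:3];o=-R.T@E[:3,3]
    d=np.array([(px[0]-c["cx"])/c["fx"],-(px[1]-c["cy"])/c["fy"],-1]); d=R.T@d
    return o,d/np.linalg.norm(d)
def proj(c,p):
    E=np.array(c["extrinsics"]);q=E[:3,:3]@np.array(p)+E[:3,3]
    return np.array([c["cx"]+c["fx"]*q[0]/-q[2],c["cy"]+c["fy"]*-q[1]/-q[2]])
def tri(rs):
    A=np.zeros((3,3));b=np.zeros(3)
    for o,d in rs:
        P=np.eye(3)-np.outer(d,d);A+=P;b+=P@o
    x=np.linalg.solve(A,b); return x,[np.linalg.norm((np.eye(3)-np.outer(d,d))@(x-o)) for o,d in rs]
E
python3 - <<'E'
from h import *
o=monitor.get_obs();print({k:np.round(v,3) for k,v in o.items()})
C={}
for n in("scene","top"):
    C[n]=cap(n);save(C[n],f"pics/{n}0.png",1.5); print(n,[k for k in C[n]],C[n]["fx"],ray(C[n],(256,192)))
for t in["key_middle_top","key_bar_top","key_left","key_right","stop_top","joystick_knob","joybox","unit","specimen_a"]:
    for n in C:
        print(t,n,[(round(r["score"],2),np.round(r["at"],1).tolist(),int(r["mask"].sum())) for r in vision.trace(n,t)[:4]])
E
```

```text
{'time': np.float64(0.0), 'qpos': array([ 1.273,  0.333, -0.065,  1.461,  0.022,  1.35 , -0.089]), 'qd': array([-0.002,  0.001,  0.001,  0.   , -0.001, -0.001,  0.002]), 'joint_efforts': array([-0.0000e+00, -6.2327e+01,  2.5000e-02, -3.8991e+01, -6.1000e-02,
        4.0000e-02,  0.0000e+00]), 'position': array([ 0.169, -0.601,  0.23 ]), 'ee_rot': array([-0.001,  0.991,  0.137, -0.   ]), 'force': array([ 0.673,  0.283, -0.126]), 'torque': array([-0.035,  0.01 ,  0.013]), 'finger_force': np.float64(0.0), 'width': np.float64(0.087)}
scene ['pixels', 'fx', 'fy', 'cx', 'cy', 'extrinsics'] 392.18841505039825 (array([ 1.35370341, -0.74981525,  0.85726678]), array([-0.57384097,  0.60063958, -0.55672133]))
top ['pixels', 'fx', 'fy', 'cx', 'cy', 'extrinsics'] 369.147184415143 (array([0.50767205, 0.00828683, 1.25947959]), array([ 0.0838174 ,  0.02699942, -0.99611529]))
key_middle_top scene [(0.52, [302.6, 225.7], 290)]
key_middle_top top [(0.65, [208.7, 219.5], 63)]
key_bar_top scene []
key_bar_top top [(0.69, [178.9, 209.0], 214)]
key_left scene [(0.71, [177.8, 248.1], 57)]
key_left top []
key_right scene []
key_right top []
stop_top scene [(0.47, [281.5, 176.2], 49)]
stop_top top []
joystick_knob scene [(0.5, [288.5, 156.7], 102)]
joystick_knob top [(0.58, [177.7, 210.4], 192)]
joybox scene [(0.73, [290.6, 158.8], 126), (0.68, [281.3, 175.7], 1664), (0.24, [305.0, 224.9], 296)]
joybox top [(0.57, [197.0, 206.8], 3281)]
unit scene [(0.93, [269.8, 198.7], 2804), (0.46, [195.0, 249.2], 1459)]
unit top [(0.3, [328.6, 199.9], 62)]
specimen_a scene [(0.62, [205.4, 232.0], 68)]
specimen_a top [(0.61, [327.6, 201.3], 44), (0.54, [250.2, 201.7], 70), (0.46, [309.7, 219.0], 58)]
```

View pics/scene0.png

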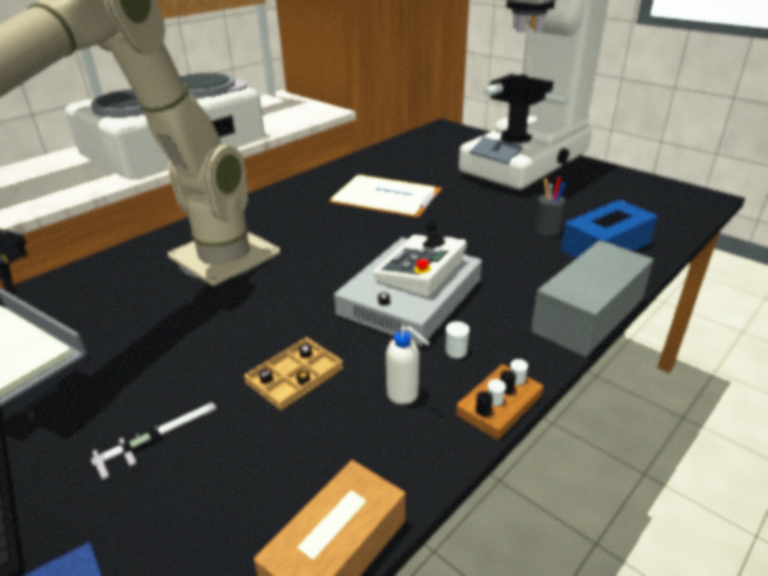

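View pics/top0.png

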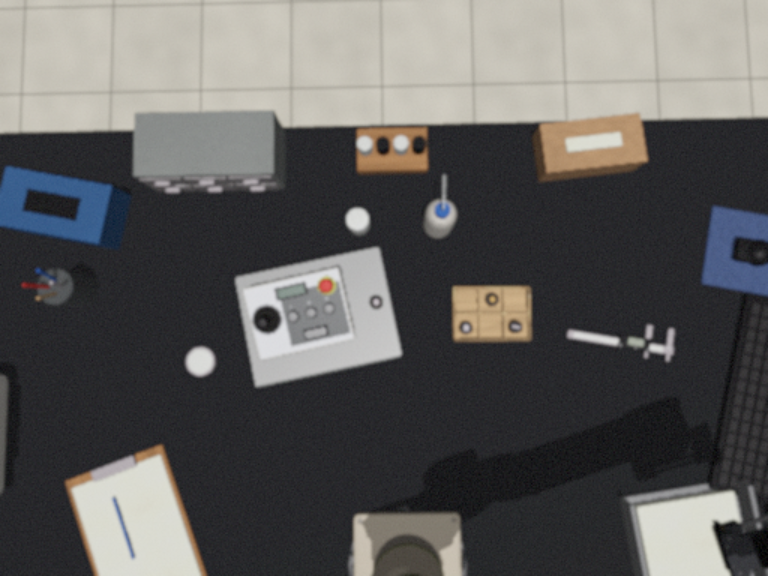

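The scene view shows the box on the unit at about (280,175). The top view (shown ×1.5) puts the middle key near (311,313), the bar near (316,332), the stop button at (326,286) and the joystick at (267,319). The box is yawed about +12°. The network labels on the top view are partly wrong, so I'll get a coarse position now and refine it with the wrist camera.

```bash
python3 - <<'E'
from h import *
c=cap("top")
def onz(px,z):
    o,d=ray(c,np.array(px)/1.5); return np.round(o+d*(z-o[2])/d[2],3)
for n,p,z in[("mid",(311,313),.127),("bar",(316,332),.12),("left",(292,317),.127),("right",(329,308),.127),("stop",(326,286),.145),("knob",(267,319),.175),("spec",(376,301),.088),("bottle",(442,212),.17)]: print(n,onz(p,z))
w=cap("wrist");print(ray(w,(256,192)),w["fx"])
E
```

```text
mid [0.554 0.189 0.127]
bar [0.515 0.18  0.12 ]
left [0.546 0.228 0.127]
right [0.564 0.152 0.127]
stop [0.607 0.156 0.145]
knob [0.542 0.268 0.175]
spec [0.579 0.057 0.088]
bottle [ 0.75 -0.08  0.17]
(array([ 0.23317807, -0.58608306,  0.38559377]), array([-0.26609143, -0.05319532, -0.96247889])) 279.4766772383699
```

>>> step_arm(series=[[0.4,0.4,0.2,0,0,0,0],[0.8,0.8,0.4,0,0,0,0],[1,1,0.6,0,0,0,0],[1,1,0.6,0,0,0,0]], force=20)

```text
time: 1.5
position: [0.2923, -0.4792, 0.3043]
ee_rot: [0.001, 0.99, 0.138, 0.001]
force: [0.7, -1.1, 0.7]
width: 0.063
finger_force: 0.0
```

>>> step_arm(series=[[0.25,0.4,0,0,0,0,0],[0.5,0.8,0,0,0,0,0],[0.6,1,0,0,0,0,0]])

```text
time: 1.8
position: [0.3633, -0.3589, 0.3029]
ee_rot: [0.0, 0.99, 0.138, 0.0]
force: [0.4, -0.1, -0.1]
width: 0.0393
finger_force: 0.0
```

>>> step_arm(series=[[0.2,0.4,0,0,0,0,0],[0.4,0.8,0,0,0,0,0],[0.5,1,0,0,0,0,0]])

```text
time: 2.1
position: [0.423, -0.2381, 0.303]
ee_rot: [0.0, 0.99, 0.138, 0.0]
force: [0.3, -0.1, 0.1]
width: 0.0148
finger_force: 0.0
```

>>> step_arm(series=[[0.2,0.4,0,0,0,0,0],[0.4,0.8,0,0,0,0,0],[0.5,1,0,0,0,0,0]])

```text
time: 2.4
position: [0.4826, -0.118, 0.303]
ee_rot: [0.0, 0.99, 0.138, 0.001]
force: [0.3, -0.6, 0.1]
width: 0.0012
finger_force: 0.0
```

>>> step_arm(series=[[0,0.4,0,0,0,0,0],[0,0.8,0,0,0,0,0],[0,1,0,0,0,0,0]])

```text
time: 2.7
position: [0.4813, 0.003, 0.303]
ee_rot: [-0.0, 0.99, 0.139, 0.0]
force: [-0.4, 0.1, -0.4]
width: -0.0
finger_force: 0.0
```

>>> step_arm(series=[[0,0.4,0,0,0,0,0],[0,0.8,0,0,0,0,0],[0,1,0,0,0,0,0],[0,1,0,0,0,0,0],[0,1,0,0,0,0,0]])

```text
time: 3.2
position: [0.4816, 0.1184, 0.3026]
ee_rot: [0.0, 0.991, 0.137, -0.0]
force: [0.3, -0.0, 0.7]
width: 0.0005
finger_force: 0.0
```

```bash
python3 - <<'E'
from h import *
C={}
for n in("wrist","top","scene"):
    C[n]=cap(n)
    np.savez(f"{n}1.npz",**C[n])
save(C["wrist"],"pics/w1.png",1.5)
for t in["key_middle_top","key_bar_top","stop_top","joystick_knob"]:
    for n in C:
        print(t,n,[(round(r["score"],2),np.round(r["at"],1).tolist(),int(r["mask"].sum())) for r in vision.trace(n,t)[:3]])
print(proj(C["wrist"],[.554,.189,.127]),proj(C["wrist"],[.515,.18,.12]))
E
```

```text
key_middle_top wrist [(0.59, [219.9, 127.8], 507), (0.58, [217.1, 88.8], 236), (0.41, [293.2, 128.9], 19792)]
key_middle_top top []
key_middle_top scene []
key_bar_top wrist [(0.69, [258.7, 43.7], 775), (0.56, [215.0, 129.9], 519)]
key_bar_top top []
key_bar_top scene []
stop_top wrist [(0.93, [259.3, 43.1], 758)]
stop_top top [(0.44, [211.8, 188.8], 81)]
stop_top scene [(0.5, [278.9, 174.9], 48)]
joystick_knob wrist [(0.73, [132.7, 79.2], 1908), (0.24, [250.3, 95.5], 260)]
joystick_knob top [(0.72, [176.7, 208.8], 171)]
joystick_knob scene [(0.74, [90.2, 293.3], 758)]
[217.04953171  92.35248696] [217.59964795 128.22387603]
```

View pics/w1.png

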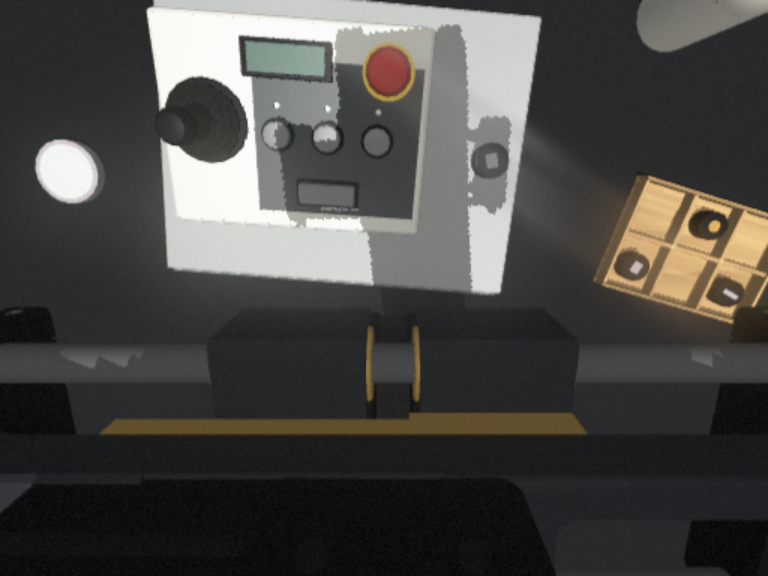

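The wrist view (×1.5) shows the middle key at (327,136), the left key at (277,134), the right key at (377,141), the bar at (327,193), the stop at (388,71), and the box's front edge from (178,217) to (415,233). I'll fit the box pose using the given geometry.

```bash
cat > fit.py <<'E'
from h import *
from scipy.optimize import least_squares
a=0.17;ca,sa=np.cos(a),np.sin(a)
U=np.array([ca,0,sa]);N=np.array([-sa,0,ca]);F=np.array([-.075,0,.034]);Y=np.array([0,1.,0])
def pt(p,u,v,h):   # u from front edge along panel, v left, h above panel
    b=F+u*U+v*Y+h*N; c,s=np.cos(p[2]),np.sin(p[2])
    return np.array([p[0]+c*b[0]-s*b[1],p[1]+s*b[0]+c*b[1],.07+b[2]])
def feats(p): 
    m,v=p[3],p[4]
    return dict(mid=pt(p,m,v,.0095),bar=pt(p,m-.043,v,.0095),left=pt(p,m,v+.038,.0095),right=pt(p,m,v-.038,.0095),
     stop=pt(p,m+.048,v-.044,.020),fl=pt(p,0,.1,0),fr=pt(p,0,-.1,0),bl=pt(p,.1522,.1,0),br=pt(p,.1522,-.1,0))
def fit(obs):  # list of (cam, {name:px})
    def r(p):
        f=feats(p);return np.concatenate([(proj(c,f[k])-q)*(1 if len(k)>2 else .5) for c,O in obs for k,q in O.items()])
    s=least_squares(r,[.55,.2,.2,.07,0],loss="soft_l1");return s.x,r
W1={k:np.array(v)/1.5 for k,v in dict(mid=(327,136),left=(277,133),right=(377,141),bar=(327,192),stop=(389,71),fl=(178,217),fr=(415,233),bl=(150,8),br=(435,27)).items()}
T0={k:np.array(v)/1.5 for k,v in dict(mid=(311,312.5),left=(292,317),right=(329,308),bar=(316,332),stop=(326,286)).items()}
E
python3 - <<'E'
from fit import *
w=dict(np.load("wrist1.npz"));t=dict(np.load("top1.npz"))
for obs in([(w,W1)],[(w,W1),(t,T0)]):
    p,r=fit(obs);f=feats(p);print(np.round(p,4));print(np.round(r(p),1).tolist());print({k:np.round(f[k],4) for k in("mid","bar","stop")})
E
```

```text
[ 0.5531  0.2143  0.2063  0.0748 -0.0258]
[0.0, 0.5, -0.4, 0.0, 0.3, -0.3, -0.2, 1.0, 0.2, -0.9, 0.2, 0.3, 0.2, 0.5, -0.6, -1.0, 0.2, 0.2]
{'mid': array([0.5555, 0.1884, 0.126 ]), 'bar': array([0.5141, 0.1797, 0.1187]), 'stop': array([0.6091, 0.1547, 0.1445])}
[ 0.5531  0.2143  0.2065  0.0748 -0.0257]
[-0.1, 0.5, -0.6, 0.0, 0.1, -0.3, -0.3, 1.0, 0.1, -0.9, 0.2, 0.3, 0.2, 0.5, -0.6, -1.0, 0.2, 0.2, 0.3, -0.2, 0.9, -0.4, 0.4, 0.1, 0.2, 0.3, 0.4, -0.5]
{'mid': array([0.5555, 0.1886, 0.126 ]), 'bar': array([0.514 , 0.1799, 0.1187]), 'stop': array([0.6091, 0.1548, 0.1445])}
```

```bash
cat >> fit.py <<'E'
from scipy.spatial.transform import Rotation as Ro
def tgt(p,key,gap):
    f=feats(p)[key]; n=Ro.from_euler('z',p[2]).apply(N)
    R=Ro.from_euler('z',p[2])*Ro.from_matrix(np.array([U,-Y,-N]).T)
    return f+n*(gap+.008),R,n
def delta(p,key,gap):
    o=monitor.get_obs();T,R,n=tgt(p,key,gap);q=o["ee_rot"]
    dr=(R*Ro.from_quat([q[1],q[2],q[3],q[0]]).inv()).as_rotvec()
    print(key,gap,"shift",np.round((T-o["position"])/.12,3),"turn",np.round(dr/2/np.pi,4),"n",np.round(n/.12,3))
P=[.5531,.2143,.2065,.0748,-.0257]
E
python3 -c "
from fit import *
delta(P,'mid',.04);delta(P,'mid',.0)"
```

```text
mid 0.04 shift [ 0.55   0.57  -1.077] turn [ 0.0065 -0.0263 -0.0109] n [-1.38  -0.289  8.213]
mid 0.0 shift [ 0.605  0.582 -1.406] turn [ 0.0065 -0.0263 -0.0109] n [-1.38  -0.289  8.213]
```

>>> step_arm(series=[[0.25,0.3,0,0.003,-0.013,-0.005,0],[0.54,0.57,0,0.0065,-0.0263,-0.0109,0],[0.54,0.57,-0.3,0.0065,-0.0263,-0.0109,0],[0.54,0.57,-0.6,0.0065,-0.0263,-0.0109,0],[0.55,0.57,-0.9,0.0065,-0.0263,-0.0109,0],[0.55,0.57,-1,0.0065,-0.0263,-0.0109,0],[0.55,0.57,-1,0.0065,-0.0263,-0.0109,0],[0.55,0.57,-1,0.0065,-0.0263,-0.0109,0],[0.55,0.57,-1,0.0065,-0.0263,-0.0109,0]])

```text
time: 4.85
position: [0.5486, 0.1873, 0.1847]
ee_rot: [-0.009, 0.991, 0.102, 0.086]
force: [0.1, 0.2, 0.7]
width: 0.0005
finger_force: 0.0
```

```bash
python3 - <<'E'
from fit import *
delta(P,'mid',.01)
w=cap("wrist");np.savez("wrist2.npz",**w);save(w,"pics/w2.png",1.5)
f=feats(P);print({k:np.round(proj(w,v)*1.5) for k,v in f.items()})
o=monitor.get_obs();q=o["ee_rot"];z=Ro.from_quat([q[1],q[2],q[3],q[0]]).apply([0,0,1])
for g in(.008,.03,.05,.06):print(g,proj(w,o["position"]+z*g)*1.5)
print(o["force"])
E
```

```text
mid 0.01 shift [ 0.033  0.005 -0.341] turn [-0.0002  0.0005  0.0001] n [-1.38  -0.289  8.213]
{'mid': array([389., 304.]), 'bar': array([389., 377.]), 'left': array([318., 303.]), 'right': array([460., 304.]), 'stop': array([479., 215.]), 'fl': array([180., 417.]), 'fr': array([513., 418.]), 'bl': array([144., 154.]), 'br': array([534., 154.])}
0.008 [387.14942513 334.02762432]
0.03 [387.80194222 316.2730796 ]
0.05 [388.28295115 303.18515503]
0.06 [388.492366  297.4871199]
[-0.14399909 -0.45249728  0.25028614]
```

View pics/w2.png

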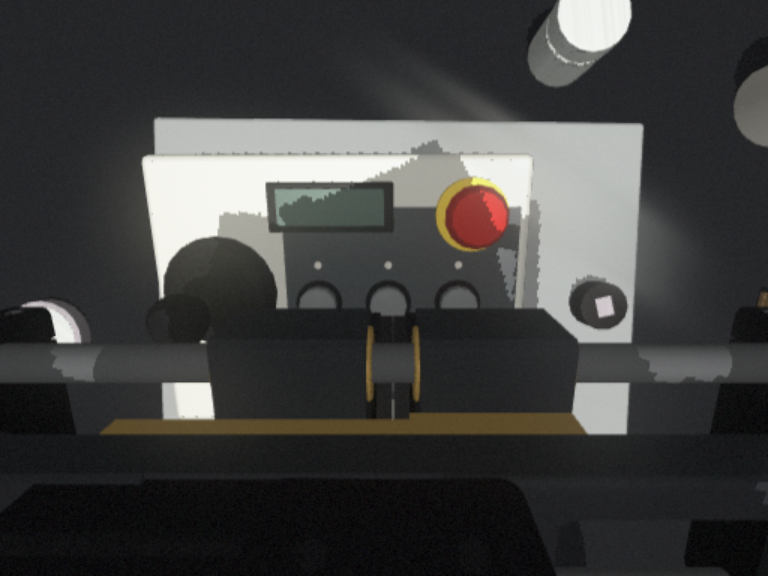

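The wrist view (×1.5) shows the round keys at about (319/389/459, 302) and the stop at (476,216), within 2 px of the fit. The tool axis is over the middle key, so I'm descending.

>>> step_arm(series=[[0.012,0.002,-0.12,0,0,0,0],[0.023,0.003,-0.24,0,0,0,0],[0.033,0.005,-0.34,0,0,0,0],[0.037,0.006,-0.365,0,0,0,0],[0.041,0.007,-0.39,0,0,0,0],[0.041,0.007,-0.39,0,0,0,0]])

```text
time: 5.5
position: [0.5525, 0.1878, 0.1355]
ee_rot: [-0.009, 0.991, 0.103, 0.084]
force: [0.6, 0.1, -0.1]
width: 0.0005
finger_force: 0.0
```

>>> step_arm(series=[[0.0014,0.0003,-0.0082,0,0,0,0],[0.0028,0.0006,-0.0164,0,0,0,0],[0.0042,0.0009,-0.0246,0,0,0,0],[0.0049,0.001,-0.029,0,0,0,0],[0.0049,0.001,-0.029,0,0,0,0]])

```text
time: 6.0
position: [0.5534, 0.1879, 0.1326]
ee_rot: [-0.009, 0.991, 0.102, 0.085]
force: [-0.2, -0.3, 2.8]
width: 0.0003
finger_force: 1.4
```

>>> step_arm(series=[[0.0014,0.0003,-0.0082,0,0,0,0],[0.0028,0.0006,-0.0164,0,0,0,0],[0.0042,0.0009,-0.0246,0,0,0,0],[0.0042,0.0009,-0.0246,0,0,0,0],[0.0042,0.0009,-0.0246,0,0,0,0]])

```text
time: 6.5
position: [0.5539, 0.188, 0.1296]
ee_rot: [-0.009, 0.991, 0.102, 0.085]
force: [0.3, -0.3, 4.8]
width: 0.0004
finger_force: 2.6
```

>>> step_arm(series=[[0.0007,0.0001,-0.004,0,0,0,0],[0.0007,0.0001,-0.004,0,0,0,0],[0.0007,0.0001,-0.004,0,0,0,0]])

```text
time: 6.8
position: [0.554, 0.188, 0.1293]
ee_rot: [-0.009, 0.991, 0.103, 0.085]
force: [-1.0, -0.6, 6.7]
width: 0.0002
finger_force: 3.4
```

>>> step_arm(series=[[0.0007,0.0001,-0.004,0,0,0,0],[0.0007,0.0001,-0.004,0,0,0,0],[0.0007,0.0001,-0.004,0,0,0,0]])

```text
time: 7.1
position: [0.554, 0.1881, 0.1291]
ee_rot: [-0.009, 0.991, 0.103, 0.085]
force: [-3.7, -0.5, 10.8]
width: 0.0003
finger_force: 5.9
```

The force jump to 10.8 N with no further travel shows the key is at the bottom. I'm releasing it along the normal.

>>> step_arm(series=[[-0.007,-0.0015,0.041,0,0,0,0],[-0.021,-0.0043,0.123,0,0,0,0],[-0.035,-0.007,0.205,0,0,0,0],[-0.035,-0.007,0.205,0,0,0,0],[-0.035,-0.007,0.205,0,0,0,0]])

```text
time: 7.6
position: [0.5496, 0.1869, 0.1531]
ee_rot: [-0.009, 0.991, 0.102, 0.085]
force: [1.1, -0.4, -0.1]
width: 0.0004
finger_force: 0.0
```

```bash
python3 - <<'E'
from fit import *
delta(P,'bar',.02);delta(P,'bar',.002)
w=cap("wrist");save(w,"pics/w3.png",1.5);np.savez("wrist3.npz",**w)
print({k:np.round(proj(w,v)*1.5) for k,v in feats(P).items()})
E
```

```text
bar 0.02 shift [-0.335 -0.067 -0.056] turn [-0.      0.0001  0.0001] n [-1.38  -0.289  8.213]
bar 0.002 shift [-0.31  -0.062 -0.204] turn [-0.      0.0001  0.0001] n [-1.38  -0.289  8.213]
{'mid': array([387., 315.]), 'bar': array([387., 399.]), 'left': array([304., 315.]), 'right': array([469., 315.]), 'stop': array([494., 212.]), 'fl': array([149., 443.]), 'fr': array([529., 444.]), 'bl': array([ 99., 140.]), 'br': array([557., 140.])}
```

View pics/w3.png

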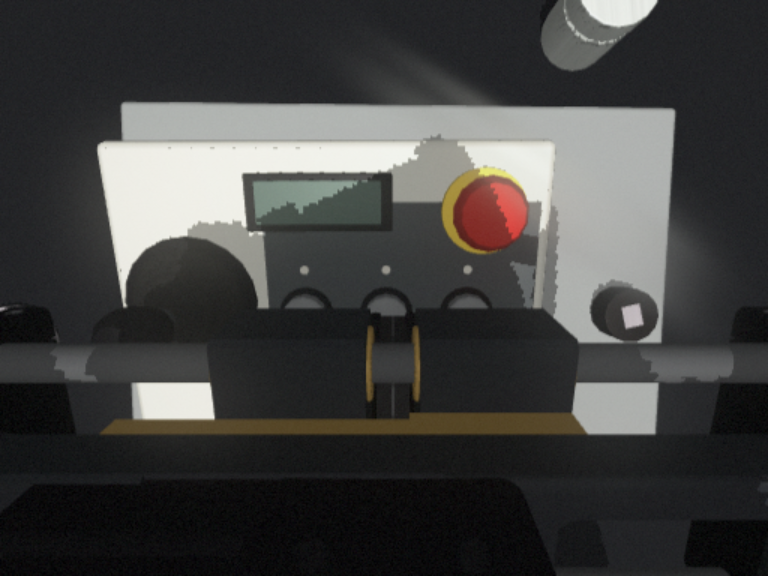

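The box's back edge runs from (100,141) to (555,141), as predicted, so the box has not moved. The stop is at (490,212). On to the bar key.

>>> step_arm(series=[[-0.16,-0.033,-0.01,0,0,0,0],[-0.335,-0.067,-0.05,0,0,0,0],[-0.324,-0.065,-0.12,0,0,0,0],[-0.314,-0.063,-0.18,0,0,0,0],[-0.31,-0.062,-0.204,0,0,0,0],[-0.31,-0.062,-0.204,0,0,0,0],[-0.31,-0.062,-0.204,0,0,0,0]])

```text
time: 8.35
position: [0.5127, 0.1799, 0.1285]
ee_rot: [-0.009, 0.991, 0.103, 0.084]
force: [-0.7, -0.4, -0.4]
width: 0.0004
finger_force: 0.0
```

>>> step_arm(series=[[0.0014,0.0003,-0.0082,0,0,0,0],[0.0028,0.0006,-0.0164,0,0,0,0],[0.0042,0.0009,-0.0246,0,0,0,0],[0.0056,0.0012,-0.0328,0,0,0,0],[0.0056,0.0012,-0.0328,0,0,0,0],[0.0056,0.0012,-0.0328,0,0,0,0]])

```text
time: 8.95
position: [0.5133, 0.18, 0.1249]
ee_rot: [-0.009, 0.991, 0.103, 0.085]
force: [-0.3, 0.9, 3.0]
width: 0.0006
finger_force: 1.7
```

>>> step_arm(series=[[0.0014,0.0003,-0.0082,0,0,0,0],[0.0028,0.0006,-0.0164,0,0,0,0],[0.0042,0.0009,-0.0246,0,0,0,0],[0.0042,0.0009,-0.0246,0,0,0,0],[0.0042,0.0009,-0.0246,0,0,0,0]])

```text
time: 9.45
position: [0.5138, 0.18, 0.1221]
ee_rot: [-0.009, 0.991, 0.103, 0.085]
force: [-2.6, -1.1, 10.2]
width: 0.0006
finger_force: 5.1
```

>>> step_arm(series=[[0.0007,0.0001,-0.004,0,0,0,0],[0.0007,0.0001,-0.004,0,0,0,0],[0.0007,0.0001,-0.004,0,0,0,0]])

```text
time: 9.75
position: [0.5138, 0.1801, 0.122]
ee_rot: [-0.009, 0.991, 0.103, 0.085]
force: [-5.7, -2.1, 15.3]
width: -0.0
finger_force: 8.0
```

The bar key is at the bottom too, with force rising and z stopped. I'm lifting along the normal and moving clear.

>>> step_arm(series=[[-0.007,-0.0015,0.041,0,0,0,0],[-0.021,-0.0043,0.123,0,0,0,0],[-0.05,-0.01,0.3,0,0,0,0],[-0.1,-0.02,0.6,0,0,0,0],[-0.15,-0.03,0.9,0,0,0,0],[-0.15,-0.03,1,0,0,0,0]])

```text
time: 10.35
position: [0.4959, 0.1769, 0.2447]
ee_rot: [-0.009, 0.991, 0.103, 0.086]
force: [0.8, -0.6, -0.1]
width: 0.0006
finger_force: 0.0
```

>>> step_arm(series=[[-0.2,-0.3,0.2,0,0,0,0],[-0.3,-0.6,0.4,0,0,0,0],[-0.3,-0.8,0.5,0,0,0,0],[-0.3,-0.8,0.5,0,0,0,0],[-0.3,-0.8,0.5,0,0,0,0]])

```text
time: 10.85
position: [0.4594, 0.0801, 0.3007]
ee_rot: [-0.009, 0.991, 0.102, 0.084]
force: [-0.0, -0.3, -0.2]
width: 0.0005
finger_force: 0.0
```

```bash
python3 - <<'E'
from fit import *
w=cap("wrist");save(w,"pics/w4.png",1.5)
print({k:np.round(proj(w,v)*1.5) for k,v in feats(P).items()})
print(monitor.get_obs()["force"])
E
```

```text
{'mid': array([281., 146.]), 'bar': array([284., 201.]), 'left': array([233., 146.]), 'right': array([329., 146.]), 'stop': array([332.,  77.]), 'fl': array([143., 238.]), 'fr': array([376., 238.]), 'bl': array([114.,  41.]), 'br': array([374.,  41.])}
[-0.48268561  1.43342363 -0.0293161 ]
```

View pics/w4.png

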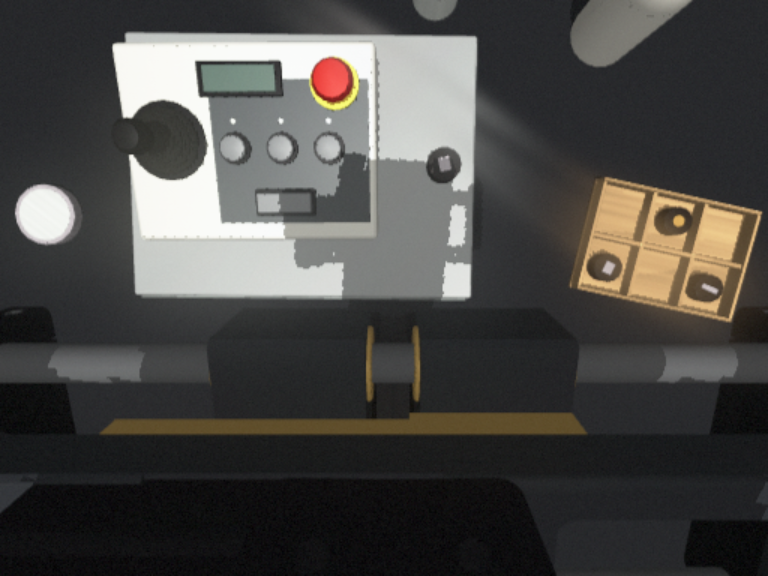

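The final view shows the keys up at about (234/281/329, 147), the bar at (285,202), and the box exactly where the fit predicts. The specimens and joystick are undisturbed and the hand is clear.

```bash
python3 -c "
from station import ctrl
print(ctrl.finish_job())"
```

```text
the job is handed in; nothing more can be done
None
```

I pressed the middle turret key to the bottom (10.8 N) and released it, did the same with the bar key (15.3 N), moved the hand clear, and handed the job in at about 11 s; the last wrist picture shows the box unmoved and nothing in view disturbed.

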